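# Load the spice caddy and wheel it onto its parking mat

### The job

Stand the loose dark-labelled spice jar upright on the free round pad of the little wheeled caddy. Then, without lifting the caddy, push it forward until both front swivel castors trail straight behind their pivots, well before it reaches the blue mat, and steer it so that it ends centred and square on the mat, nose the way the arrow points and castors still trailing. Keep both jars upright and aboard, leave the mug, the low round tin and the yoghurt pot where they are, and let go at the end.

Things in the scene. Friction and masses are not known exactly. Their poses are not given: they have to be found in the camera images.
- caddy: Wooden tray on wheels, 170 long (x) x 130 wide (y) mm, about 0.7 kg. Origin on the worktop under its middle; +x to its nose, +y its left, z up. Tray floor 42 mm up, with two black round pads 58 mm across: at x +45, y +30 mm (carries the green-labelled jar) and at x 0, y -30 mm (free). Rims 58 mm high; thin steel rail 80 mm high round sides and nose, none at the tail.
- caddy_push (a point): Middle of the rear face of the upright push board at the tail (caddy x -85, y 0, z 65 mm). The board is flat, 130 wide, 8 thick, from 30 to 100 mm high: push here, with one finger or with both spread across it.
- caddy_axle (a point): Middle of the axle of the two fixed rear wheels (caddy x -50, y 0, z 14 mm; wheels 28 mm diameter at y +-47). The caddy steers like a shopping trolley: this point moves only along the caddy's x, the nose swings freely on two swivel castors with pivots at caddy x +55, y +-38 mm. It rolls easily (about 0.5 N) and stops within about 10 mm when released.
- caddy_free_pad (a point): Middle of the free pad, on the tray's floor (caddy x 0, y -30, z 42 mm). Axes as the caddy's.
- caddy_nose (a point): Middle of the caddy's nose edge (caddy x +85, y 0, z 42 mm).
- castor_left_hub (a point): Hub of the left front castor's wheel (14 mm up, 16 mm from its pivot). The castor may start swivelled sideways or forwards; trailing straight it lies at caddy x +39, y +38 mm.
- castor_right_hub (a point): Hub of the right front castor's wheel; trailing straight it lies at caddy x +39, y -38 mm.
- mat: Blue parking mat with white border and white arrow, 220 (x) x 180 (y) mm, fixed, paper-thin (wheels roll over it freely). Origin at its middle; the arrow points along its +x. The parked caddy's origin belongs on the mat's origin, x along x.
- jar_red: Loose spice jar to be loaded: red cap, dark (black and red) label, 45 mm diameter, 106 high, 0.11 kg; it stands on the worktop between the caddy and the mat or on the mat's edge. Origin: centre of its underside, z up.
- jar_green: Spice jar that already stands in the caddy: red cap, green label, 45 mm diameter, 106 high. Origin: centre of its underside, z up.
- mug_a: Green mug, 96 mm high, about 118 mm over its handle; a bystander. Origin: under its middle.
- tin_tuna: Low tin, 87 mm diameter, 40 high; a bystander. Origin: under its middle.
- yoghurt_pot: Yoghurt pot, 72 mm wide, 71 high; a bystander. Origin: under its middle.
Not all that is in view belongs to the job. Of the things that look like the caddy, the larger one is meant.

How it is judged (in metres and radians):
On the way, in this order (a step that is already met when the one before it is completed fails the run):
1. the loose jar stands released on the caddy's free pad (horizontal distance between jar_red and caddy_free_pad below 0.025 m and z of jar_red in the frame of caddy between 0.037 and 0.048 m and angle between jar_red's own z axis and vertical below 0.12 rad and contact force between jar_red and the fingers below 0.05 N), for 0.2 s.
2. the caddy has been pushed forward until both front castors trail within 36 degrees of straight, its middle still more than 80 mm from the mat's middle (x of each of castor_left_hub, castor_right_hub in the frame of caddy below 0.042 m and horizontal distance between caddy and mat above 0.08 m and distance of caddy from where it was at the start of the episode above 0.02 m), for 0.1 s.
At the end, for the whole second after the job is handed in: Caddy still, untouched, its middle within 20 mm of the mat's middle along and across, within 8 degrees of square, nose along the arrow, castors within 36 degrees of trailing; dark-labelled jar upright within 25 mm of its pad's middle, green-labelled jar upright in the tray (x of caddy in the frame of mat between -0.02 and 0.02 m and y of caddy in the frame of mat between -0.02 and 0.02 m and angle between the x axis of caddy and the x axis of mat, either way round below 0.14 rad and x of caddy_nose in the frame of mat above 0.04 m and linear speed of caddy below 0.01 m/s and contact force between caddy and the fingers below 0.05 N and x of each of castor_left_hub, castor_right_hub in the frame of caddy below 0.042 m and horizontal distance between jar_red and caddy_free_pad below 0.025 m and z of jar_red in the frame of caddy between 0.037 and 0.048 m and angle between each of jar_red, jar_green's own z axis and vertical below 0.12 rad and horizontal distance between jar_green and caddy below 0.085 m and z of jar_green in the frame of caddy above 0.037 m).
It fails at once if the caddy is lifted or tipped (height (world z) of caddy above 0.012 m or angle between caddy's own z axis and vertical above 0.12 rad).
It fails at once if the jar in the caddy falls over (angle between jar_green's own z axis and vertical above 0.5 rad).
It fails at once if the mug, the tin or the yoghurt pot is shifted by more than 25 mm (distance of any of mug_a, tin_tuna, yoghurt_pot from where it was at the start of the episode above 0.025 m).
It also fails if it takes over 67 s, if anything falls off the work surface, if the arm or the gripper's body presses on something with over 40 N, if the wrist force passes 120 N, or if a joint passes its speed limit or range.

### The arm

A 6-joint arm with a two-finger parallel gripper is mounted at the origin on a cart in front of the work surface, level with it; the furniture and walls round the work are solid. World frame = base frame: x ahead of the robot, y to its left, z up, the work surface at z = 0. Lengths are in m, angles in degrees, forces in N, time in s.
With the tool pointing down it reaches from about 0.25 to 0.725 m from the base axis. Payload 4 kg.
Tool frame: the origin (TCP) lies midway between the tips of the shut fingers; the grasp point (between the pads) lies 19 mm behind it (grip_point_offset is the distance from the TCP to the grasp point, in m); z points along the fingers, y is the line along which they close (so a half turn about z gives the same grasp; the last joint's range is limited). The gripper opens to 85 mm and grips with 20 to 120 N. Pads are 22 mm wide; open, the fingers measure 114 mm over their backs; the gripper's body (76 mm by 85 mm) begins 54 mm behind the grasp point. The pads swing forward as they close: fully open they stand 13 mm farther back than shut.
Start: joints at [66.635, 13.785, 0.286, 76.501, 0, 90], TCP at [0.198, 0.459, 0.231] pointing down, gripper open.
Joint ranges: [-155.79, 155.79], [-60.16, 107.12], [-62.33, 73.08], [-114, 123.19], [-81.49, 82.49], [-180, 180]. Speed limits (degrees/s): [159.86, 159.86, 180, 180, 180, 180].

### API

Orientations are given as [roll, pitch, yaw] about the fixed x, y, z axes, in that order (R = Rz(yaw) Ry(pitch) Rx(roll)).
In Python, from plant import get_state, snapshot, job_done, cut_out, place_of, grip_point_offset gives the robot as it stands.
- The arm moves only by the tool carry_out, never from a script. Its argument "deltas" is a list that holds one entry, the list of rows, each a list of 7 numbers: the gripper's target within -1 to 1 (shut at 1, half-way at 0, fully open at -1), then the shift along the tool's x, y, z in mm, then the turn, a rotation vector about the tool's x, y, z in degrees. In form: [[[fingers, x, y, z, rx, ry, rz], ...]]. A call has 1 to 5 rows; each row is the pose to reach, as a shift and turn from the pose commanded when the call began, along the tool's axes at that moment; what a row does not reach only later rows make up. A row lasts 1/8 s, in which the tool goes at most 62.5 mm and 10.7 degrees, less where a joint would pass 70% of its speed; a pose out of reach is approached as far as the arm can. A call with a gripper value outside its range is refused whole. The fingers move at their own pace and stop on an object; "squeeze" is the grip in N (left out, the last holds). Time passes only in rows, so rows that repeat a pose let the fingers close. It gives the time, the measured TCP pose, the force, the opening and the grip force at its end, in the units of the state.
- get_state(): the state, without advancing time (a new reading comes with each control period).
- snapshot(name): name is "scene" or "top"; returns a dict with "image" (384x512x3 uint8, red, green, blue), "camera_matrix" (3x3 intrinsics, pixels), "position" and "rotation" of the camera in the world. Camera axes: x right, y down, z forward; pixel columns grow to the right and rows downward; lengths in m; the calibration is good to about 2 mm. A picture is of the moment at which its call begins. There is no depth.
- job_done(): hands the job in; it is judged then, once.
Trained networks look in a picture, given as the dict that the camera call returned (one of the last four; its "shot" number tells which), for a name from the list of things; names that differ only in an ending like _2 or _b are one class to them, and where a whole thing is asked for, a point or a joint stands for the part that bears it (a point fixed in the world has none). Each returns a list of dicts, best first, with "conf" (0 to 1); they miss things now and then, are a little off and sometimes report something else, mostly with a low value. They report only what shows in the picture. A call takes as long as a camera call. They do not tell look-alikes from the thing itself.
- cut_out(thing, picture): "pixels" (384x512 bool, what is visible of it) and "box" ([left, top, right, bottom] in pixels, round what is visible of it).
- place_of(thing, picture): "pixel" ([column, row] in pixels: a listed point, or the origin of a listed thing).
The state is a dict: "time": time; "joints": joint angles; "qvel": joint speeds; "joint_torque": joint torques, N m; "eef_pos": TCP position; "eef_rot": TCP orientation; "force": force on the tool from outside, world axes, zero at the start; "torque": the same for the moment, N m; "finger_gap": finger opening in m; "finger_force": force on a finger pad.
Only numpy, scipy, OpenCV 4.12 (cv2) and the standard library are available. Lean on these libraries where they do the work, as an engineer would, in place of code of your own. Each camera call takes 0.05 s, during which the arm holds its last target. There are 200 camera calls.

## Working session

There is one attempt and no reset: what is moved stays moved. The work goes in short steps, Python scripts to look and compute and a tool call to move; the robot and the scene stay as the last step left them, time stands still between calls to the robot, and variables do not carry over. Pictures are saved under pics/ and viewed, at most 10 in all, crops included, and the job is handed in when it is done.

Besides the shell and the picture viewer there is one more tool, called after "Call:" by a JSON object that holds its "name" and its "arguments". carry_out: Moves the arm, as the interface text tells. Its arguments: {"type":"object","properties":{"deltas":{"type":"array","items":{"type":"array","items":{"type":"array","items":{"type":"number"}}}},"squeeze":{"type":"number"}},"required":["deltas"]}

```bash
mkdir -p pics; ls; cat > h.py <<'E'
import numpy as np, cv2
from plant import *
def ray(s,px):
    K=np.array(s["camera_matrix"]);R=np.array(s["rotation"]);p=np.array(s["position"])
    d=R@np.linalg.inv(K)@np.array([px[0],px[1],1.]);return p,d
def at(s,px,z):
    p,d=ray(s,px);return (p+d*(z-p[2])/d[2])
def save(s,n,box=None,k=1):
    im=s["image"][:,:,::-1]
    if box: im=im[box[1]:box[3],box[0]:box[2]]
    cv2.imwrite("pics/"+n,cv2.resize(im,None,fx=k,fy=k,interpolation=cv2.INTER_CUBIC))
Z=dict(caddy=0,caddy_push=.065,caddy_axle=.014,caddy_free_pad=.042,caddy_nose=.042,castor_left_hub=.014,castor_right_hub=.014,mat=0,jar_red=0,jar_green=.042,mug_a=0,tin_tuna=0,yoghurt_pot=0)
def report(s,names=None,n=3):
    for t in names or Z:
        print(t,[(np.round(r["pixel"]).astype(int).tolist(),round(r["conf"],2),np.round(at(s,r["pixel"],Z[t])[:2],3).tolist()) for r in place_of(t,s)[:n]])
E
python3 - <<'E'
from h import *
a=snapshot("scene");b=snapshot("top")
print(a["position"],b["position"],np.round(b["rotation"],2).tolist())
cv2.imwrite("pics/a.png",np.vstack([a["image"],b["image"]])[:,:,::-1][:, :])
im=np.hstack([a["image"],b["image"]])[:,:,::-1];cv2.imwrite("pics/a.png",cv2.resize(im,(800,300),interpolation=cv2.INTER_AREA))
save(b,"b.png",None,1.5)
print("SCENE");report(a);print("TOP");report(b)
print(get_state())
E
```

```text
pics
[-0.07108351 -0.67280451  0.64452749] [-0.57196194 -0.16386946  1.49910599] [-141.93, -1.01, -85.77]
SCENETraceback (most recent call last):
  File "<stdin>", line 7, in <module>
  File "h.py", line 15, in report
    print(t,[(np.round(r["pixel"]).astype(int).tolist(),round(r["conf"],2),np.round(at(s,r["pixel"],Z[t])[:2],3).tolist()) for r in place_of(t,s)[:n]])
                                                                                    ~~^^^^^^^^^^^^^^^^^^^
  File "h.py", line 7, in at
    p,d=ray(s,px);return (p+d*(z-p[2])/d[2])
                                       ~^^^
IndexError: invalid index to scalar variable.
```

```bash
sed -i 's/R=np.array(s\["rotation"\])/R=Rot.from_euler("xyz",s["rotation"],degrees=True).as_matrix()/; 1a from scipy.spatial.transform import Rotation as Rot' h.py
python3 - <<'E'
from h import *
a=snapshot("scene");b=snapshot("top")
print("SCENE");report(a);print("TOP");report(b)
print(get_state())
E
```

```text
SCENE
caddy [([354, 320], 0.86, [0.406, -0.483]), ([283, 247], 0.65, [0.475, -0.229])]
caddy_push [([388, 312], 0.88, [0.418, -0.54]), ([314, 240], 0.63, [0.49, -0.312])]
caddy_axle [([300, 247], 0.78, [0.495, -0.269]), ([133, 189], 0.4, [0.344, 0.297])]
caddy_free_pad [([354, 304], 0.7, [0.409, -0.476]), ([291, 229], 0.69, [0.506, -0.229])]
caddy_nose [([253, 226], 0.94, [0.449, -0.145]), ([329, 311], 0.82, [0.359, -0.447])]
castor_left_hub [([251, 249], 0.46, [0.402, -0.182])]
castor_right_hub [([195, 186], 0.74, [0.492, 0.166])]
mat [([194, 188], 0.92, [0.495, 0.177])]
jar_red [([206, 204], 0.79, [0.461, 0.074]), ([255, 247], 0.23, [0.424, -0.174])]
jar_green [([259, 238], 0.7, [0.425, -0.189])]
mug_a [([346, 205], 0.85, [0.749, -0.248]), ([238, 154], 0.71, [0.757, 0.239])]
tin_tuna [([238, 160], 0.88, [0.722, 0.205])]
yoghurt_pot [([127, 188], 0.86, [0.344, 0.343])]
TOP
caddy [([288, 222], 0.96, [0.475, -0.242]), ([356, 240], 0.84, [0.417, -0.487]), ([208, 222], 0.24, [0.45, 0.051])]
caddy_push [([307, 207], 0.97, [0.501, -0.304]), ([370, 230], 0.83, [0.42, -0.523])]
caddy_axle [
[... 566 characters left out ...]
504, -0.137])]
yoghurt_pot []
{'time': 1.55, 'joints': array([6.66351388e+01, 1.37876608e+01, 2.85713567e-01, 7.65026606e+01,
       3.01548823e-04, 8.99988384e+01]), 'qvel': array([ 0.04214341,  0.00591113,  0.0420321 ,  0.08602068, -0.04812935,
       -0.04697271]), 'joint_torque': array([-3.54135709e-04, -3.72208536e+01,  2.52684706e+01,  1.37972882e-03,
        4.23099584e-05, -3.30105159e-06]), 'eef_pos': array([0.19828432, 0.45898415, 0.23128132]), 'eef_rot': array([-1.79995392e+02, -3.01642239e-04,  1.56636300e+02]), 'force': array([ 0.67951369, -0.23610838,  0.8169326 ]), 'torque': array([ 0.04005891,  0.02161065, -0.00507959]), 'finger_force': 0.0, 'finger_gap': 0.08566135886833423}
```

View pics/b.png

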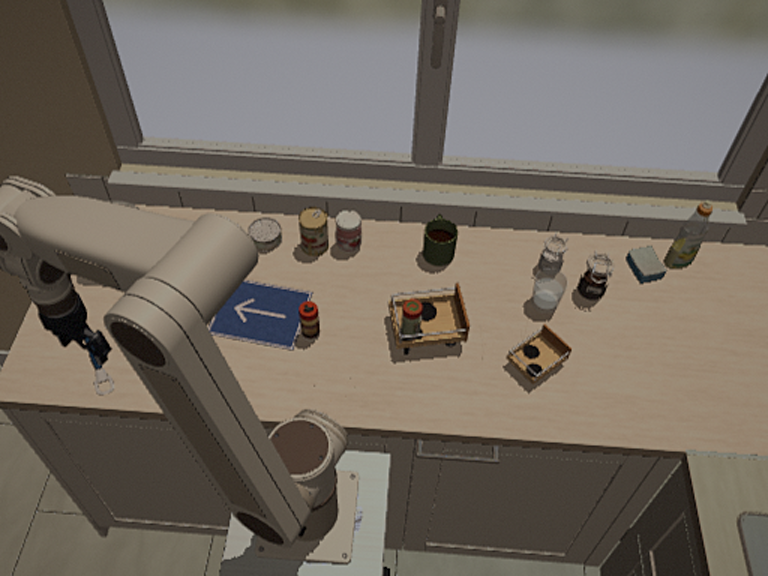

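View pics/a.png

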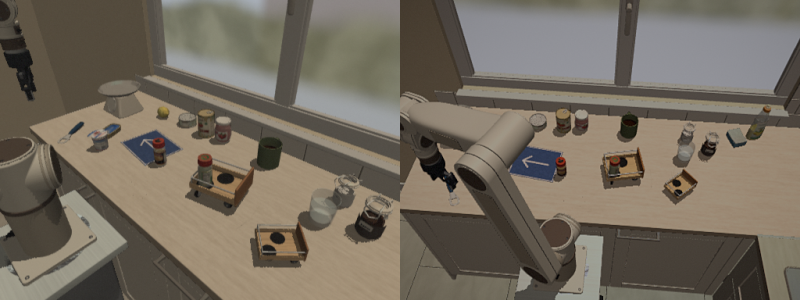

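```bash
cat >> h.py <<'E'
from scipy.optimize import least_squares
def proj(s,P):
    K=np.array(s["camera_matrix"]);R=Rot.from_euler("xyz",s["rotation"],degrees=True).as_matrix()
    q=(np.atleast_2d(P)-np.array(s["position"]))@R@K.T;return q[:,:2]/q[:,2:]
C=dict(caddy=(0,0,0),caddy_push=(-.085,0,.065),caddy_axle=(-.05,0,.014),caddy_free_pad=(0,-.03,.042),caddy_nose=(.085,0,.042),jar_green=(.045,.03,.042))
def cp(p,L):
    c,s=np.cos(p[2]),np.sin(p[2]);L=np.atleast_2d(L)
    return np.c_[p[0]+c*L[:,0]-s*L[:,1],p[1]+s*L[:,0]+c*L[:,1],L[:,2]]
def fit_caddy(shots,guess,names=C,tol=25):
    obs=[]
    for s in shots:
        for n in names:
            e=proj(s,cp(guess,C[n]))[0]
            c=[r for r in place_of(n,s) if np.linalg.norm(np.array(r["pixel"])-e)<tol and r["conf"]>.3]
            if c: obs.append((s,n,np.array(c[0]["pixel"])))
    f=lambda p:np.concatenate([proj(s,cp(p,C[n]))[0]-q for s,n,q in obs])
    r=least_squares(f,guess,loss="soft_l1",f_scale=1.5,x_scale=[.01,.01,.1])
    for (s,n,q),e in zip(obs,f(r.x).reshape(-1,2)): print("  res",s["shot"],n,np.round(e,1))
    print("caddy",np.round(r.x[:2],4),"yaw",np.round(np.degrees(r.x[2]),1));return r.x
def cyl_box(s,x,y,z0,r,h):
    t=np.linspace(0,6.283,40)
    P=proj(s,np.vstack([np.c_[x+r*np.cos(t),y+r*np.sin(t),np.full(40,z)] for z in (z0,z0+h)]))
    return np.r_[P.min(0),P.max(0)]
def fit_jar(shots,name,z0,guess,tol=25):
    obs=[]
    for s in shots:
        e=cyl_box(s,*guess,z0,.0225,.106)
        c=[r["box"] for r in cut_out(name,s) if np.abs(np.array(r["box"])-e).max()<tol]
        if c: obs.append((s,np.array(c[0])+[0,0,1,1]))
    f=lambda p:np.concatenate([cyl_box(s,*p,z0,.0225,.106)-b for s,b in obs])
    r=least_squares(f,guess,loss="soft_l1",f_scale=1.,x_scale=.01);print(name,np.round(r.x,4),np.round(f(r.x),1));return r.x
def fit_mat(s):
    im=cv2.cvtColor(s["image"],cv2.COLOR_RGB2HSV)
    m=((im[...,0]>100)&(im[...,0]<130)&(im[...,1]>110)).astype(np.uint8)
    m=cv2.morphologyEx(m,cv2.MORPH_CLOSE,np.ones((9,9)))
    c=max(cv2.findContours(m,0,1)[0],key=cv2.contourArea)[:,0]
    P=np.array([at(s,q,0)[:2] for q in c]);r=cv2.minAreaRect((P*1000).astype(np.float32))
    print("mat rect",s["shot"],r);return r,c
E
python3 - <<'E'
from h import *
a=snapshot("scene");b=snapshot("top")
g=fit_caddy([a,b],[.48,-.23,np.radians(97)])
fit_jar([a,b],"jar_red",0,[.455,.06]);fit_jar([a,b],"jar_green",.042,[.435,-.187])
fit_mat(a);fit_mat(b)
for s in(a,b):
  for n in("jar_red","jar_green"):print(n,[(np.round(r["box"]),round(r["conf"],2)) for r in cut_out(n,s)])
report(a,["castor_left_hub","castor_right_hub"])
ca=cv2.resize(a["image"][130:270,130:350],(800,509),interpolation=cv2.INTER_CUBIC)
cv2.imwrite("pics/c.png",ca[:,:,::-1])
save(b,"d.png",(130,170,390,270),3)
E
```

```text
res 5 caddy [-1.5  0.7]
  res 5 caddy_push [-0.7 -3.6]
  res 5 caddy_axle [-0.4  4. ]
  res 5 caddy_free_pad [ 0.3 -1.5]
  res 5 caddy_nose [3.3 0.5]
  res 5 jar_green [ 1.2 -3.9]
  res 6 caddy [-2.8  0.3]
  res 6 caddy_push [ 1.3 -0.7]
  res 6 caddy_axle [ 0.9 -1. ]
  res 6 caddy_free_pad [-0.1  1.8]
  res 6 caddy_nose [2.1 2.6]
  res 6 jar_green [-2.   0.5]
caddy [ 0.4764 -0.2272] yaw 97.9
jar_red [0.4431 0.0484] [ 0.3  0.4 -0.7 -1.5  1.4  1.1 -0.4 -0.7]
jar_green [ 0.4431 -0.1883] [-0.9 -1.6  0.4  0.2  0.6 -0.6  0.2  0.7]
mat rect 5 ((466.9881286621094, 445.4960632324219), (63.701107025146484, 40.555328369140625), 16.7841796875)
mat rect 6 ((502.3214111328125, 185.05917358398438), (202.24913024902344, 160.2582550048828), 82.18595886230469)
jar_red [(array([195., 176., 214., 215.]), 0.9), (array([327., 178., 362., 217.]), 0.7)]
jar_green [(array([255., 197., 271., 239.]), 0.62)]
jar_red [(array([198., 200., 214., 228.]), 0.67)]
jar_green [(array([266., 199., 280., 225.]), 0.67)]
castor_left_hub [([255, 246], 0.64, [0.417, -0.181])]
castor_right_hub [([283, 243], 0.19, [0.475, -0.227])]
```

View pics/d.png

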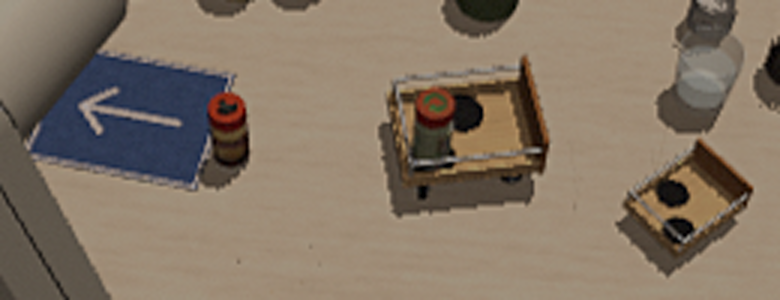

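View pics/c.png

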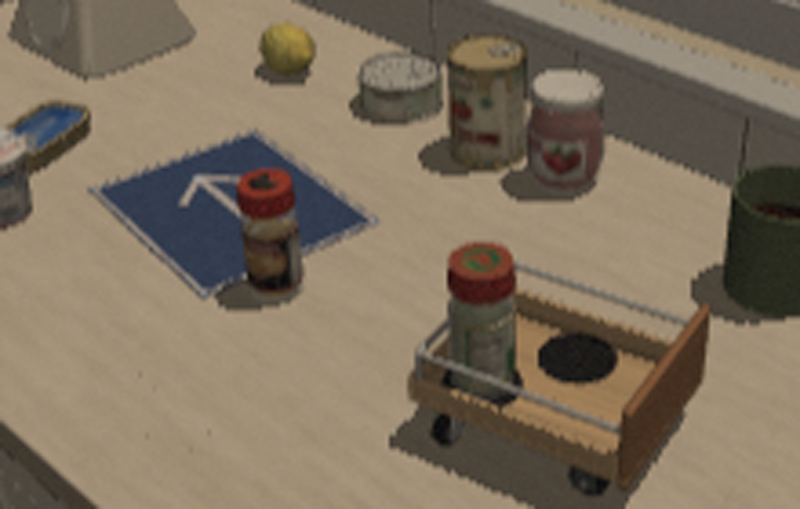

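```bash
cat >> h.py <<'E'
def go(x,y,z,yaw):
    st=get_state();R=Rot.from_euler("xyz",st["eef_rot"],degrees=True)
    d=R.inv().apply(np.array([x,y,z])-st["eef_pos"])*1000
    r=(R.inv()*Rot.from_euler("xyz",[180,0,yaw],degrees=True)).as_rotvec(degrees=True)
    print("GO",np.round(d,1),np.round(r,1),"t",st["time"])
E
python3 - <<'E'
from h import *
a=snapshot("scene");b=snapshot("top")
A=np.array([at(a,q,0)[:2] for q in[(156.1,182.3),(201,166.3),(233.1,190.5),(186.4,210.6)]])
B=np.array([at(b,q,0)[:2] for q in[(207.7,194.3),(194.7,232.7),(140,220)]])
print(A.round(3).tolist(),A.mean(0),B.round(3).tolist())
for P,Q in((A[2],A[1]),(A[3],A[0]),(B[1],B[2])):print(np.linalg.norm(Q-P),np.degrees(np.arctan2(*(Q-P)[::-1])))
go(.443,.048,.20,8)
E
```

```text
[[0.429, 0.298], [0.601, 0.272], [0.571, 0.068], [0.401, 0.091]] [0.50042138 0.1824735 ] [[0.576, 0.066], [0.399, 0.09], [0.437, 0.297]]
0.2062317715011534 81.60586748901852
0.20882404446108094 82.27887659425488
0.209846103295306 79.61619561919458
GO [-387.6 -280.3   31.3] [  0.   -0.  148.6] t 2.85
```

Call:
{"name": "carry_out", "arguments": {"deltas": [[[-1, -388, -280, 31, 0, 0, 148], [-1, -388, -280, 31, 0, 0, 148], [-1, -388, -280, 31, 0, 0, 148], [-1, -388, -280, 31, 0, 0, 148], [-1, -388, -280, 31, 0, 0, 148]]]}}

```text
time: 3.48
eef_pos: [0.3589, 0.1896, 0.2113]
eef_rot: [179.9, -0.0, 102.6]
force: [0.7, 0.6, -0.4]
finger_gap: 0.0851
finger_force: 0.0
```

```bash
python3 -c "
from h import *
go(.443,.048,.20,8);print(get_state()['joints'].round(1))"
```

```text
GO [-156.5   51.2   11.3] [ 0.  -0.1 94.6] t 3.475
[ 27.8   3.7 -14.8  71.4   0.  105.2]
```

Call:
{"name": "carry_out", "arguments": {"deltas": [[[-1, -156, 51, 11, 0, 0, 94], [-1, -156, 51, 11, 0, 0, 94], [-1, -156, 51, 11, 0, 0, 94], [-1, -156, 51, 11, 0, 0, 94], [-1, -156, 51, 11, 0, 0, 94]]]}}

```text
time: 4.1
eef_pos: [0.4429, 0.0497, 0.2]
eef_rot: [-180.0, 0.0, 48.7]
force: [-0.1, 1.3, 0.5]
finger_gap: 0.085
finger_force: 0.0
```

```bash
python3 -c "
from h import *
go(.443,.048,.20,8)"
```

```text
GO [-1.2  1.2 -0. ] [-0.   0.  40.7] t 4.1
```

Call:
{"name": "carry_out", "arguments": {"deltas": [[[-1, -1, 1, 0, 0, 0, 41], [-1, -1, 1, 0, 0, 0, 41], [-1, -1, 1, 0, 0, 0, 41], [-1, -1, 1, 0, 0, 0, 41]]]}}

```text
time: 4.6
eef_pos: [0.4428, 0.0491, 0.2002]
eef_rot: [180.0, -0.0, 7.9]
force: [-0.0, 0.1, 0.3]
finger_gap: 0.0855
finger_force: 0.0
```

```bash
python3 -c "
from h import *
a=snapshot('scene');b=snapshot('top')
fit_jar([a,b],'jar_red',0,[.443,.048])
fit_mat(b)
im=np.vstack([a['image'][130:270,130:400],b['image'][160:300,120:390]])[:,:,::-1]
cv2.imwrite('pics/e.png',cv2.resize(im,None,fx=2.1,fy=2.1,interpolation=cv2.INTER_CUBIC))
go(.443,.048,.048,8)"
```

```text
jar_red [0.438  0.0401] [ 0.5 -0.  -1.6 -0.5 -0.3  2.9  1.8 -3.1]
mat rect 10 ((481.33453369140625, 146.80564880371094), (153.96365356445312, 162.23226928710938), 6.922818660736084)
GO [1.000e-01 1.200e+00 1.521e+02] [ 0.  -0.   0.4] t 4.8
```

View pics/e.png

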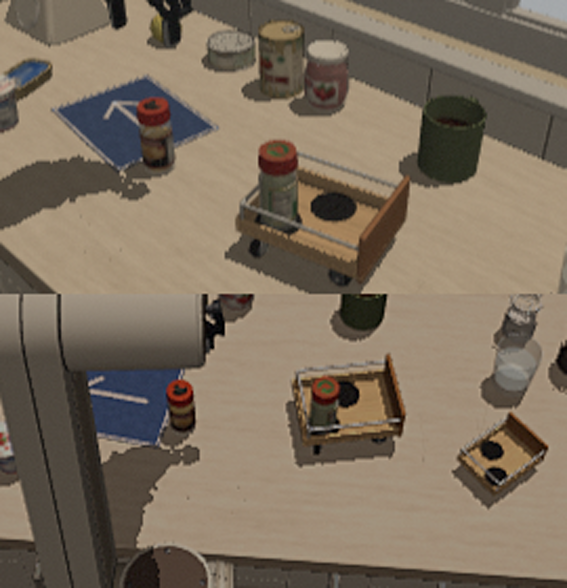

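```bash
cat >> h.py <<'E'
def caps(s,guess,zt=.106,w=14):
    """cap (z zt-.022..zt) by red colour, box fit near guess"""
    e=proj(s,[*guess,zt-.011])[0].astype(int)
    hsv=cv2.cvtColor(s["image"],cv2.COLOR_RGB2HSV);m=((hsv[...,0]<8)|(hsv[...,0]>172))&(hsv[...,1]>150)&(hsv[...,2]>60)
    y0,x0=max(e[1]-w,0),max(e[0]-w,0);n,l,st,c=cv2.connectedComponentsWithStats(m[y0:e[1]+w,x0:e[0]+w].astype(np.uint8))
    i=1+np.argmax(st[1:,4]);b=st[i]
    return np.array([x0+b[0],y0+b[1],x0+b[0]+b[2],y0+b[1]+b[3]]),b[4]
E
python3 -c "
from h import *
a=snapshot('scene');b=snapshot('top')
print('tcp',proj(a,get_state()['eef_pos']))
for g,z in(((.443,.047),.106),((.443,-.188),.148)):
  for s in(a,b):
    x,n=caps(s,g,z);q=[(x[0]+x[2])/2-.5,x[1]]
    print(x,n,cyl_box(s,*g,z-.022,.0225,.022).round(1))
  X=[caps(s,g,z)[0] for s in(a,b)]
  f=lambda p:np.concatenate([(cyl_box(s,*p,z-.022,.0225,.022)-x)[[0,1,2]] for s,x in zip((a,b),X)])
  r=least_squares(f,g,x_scale=.01);print(r.x,f(r.x).round(1))
"
```

```text
tcp [[199.23867465 150.86143007]]
[196 177 211 190] 140 [195.3 176.5 211.8 191.3]
[199 201 212 214] 93 [200.2 200.9 213.4 215. ]
[0.44366044 0.04988566] [-1.2 -1.   0.4  0.4 -0.3  0.6]
[254 198 271 213] 135 [254.  195.3 272.6 213.4]
[269 201 282 210] 40 [268.  198.3 281.5 212.7]
[ 0.4340514  -0.19269583] [-1.2 -0.5  0.5  0.2 -0.5  0.8]
```

Call:
{"name": "carry_out", "arguments": {"deltas": [[[-1, 0, 0, 60, 0, 0, 0], [-1, 0, 0, 120, 0, 0, 0], [-1, 0, 0, 152, 0, 0, 0], [-1, 0, 0, 152, 0, 0, 0]]]}}

```text
time: 5.4
eef_pos: [0.4401, 0.0488, 0.0459]
eef_rot: [-180.0, 0.4, 8.3]
force: [0.4, -0.3, -0.0]
finger_gap: 0.085
finger_force: 0.0
```

Call:
{"name": "carry_out", "arguments": {"deltas": [[[1, 0, 0, 0, 0, 0, 0], [1, 0, 0, 0, 0, 0, 0], [1, 0, 0, 0, 0, 0, 0], [1, 0, 0, 0, 0, 0, 0], [1, 0, 0, 0, 0, 0, 0]]], "squeeze": 40}}

```text
time: 6.02
eef_pos: [0.4446, 0.0496, 0.0499]
eef_rot: [-180.0, -0.3, 8.2]
force: [-0.4, 1.7, 6.5]
finger_gap: 0.0427
finger_force: 36.5
```

Call:
{"name": "carry_out", "arguments": {"deltas": [[[1, 0, 0, -50, 0, 0, 0], [1, 0, 0, -110, 0, 0, 0], [1, 0, 0, -170, 0, 0, 0], [1, 0, 0, -170, 0, 0, 0]]]}}

```text
time: 6.52
eef_pos: [0.4462, 0.0494, 0.2237]
eef_rot: [180.0, -0.7, 8.2]
force: [0.7, -0.4, -1.6]
finger_gap: 0.0429
finger_force: 38.3
```

```bash
cat >> h.py <<'E'
def pad(s,guess=(.506,-.227),w=16):
    """dark blob of free pad -> world centre at z .042"""
    e=proj(s,[*guess,.042])[0].astype(int);v=s["image"].max(2)[e[1]-w:e[1]+w,e[0]-w:e[0]+w]
    n,l,st,c=cv2.connectedComponentsWithStats((v<45).astype(np.uint8))
    i=1+np.argmin([np.linalg.norm(k-w)-a*.03 for k,a in zip(c[1:],st[1:,4])])
    q=c[i]+e-w;print("pad",q.round(1),st[i],at(s,q,.042).round(4));return at(s,q,.042)
E
python3 -c "
from h import *
a=snapshot('scene');b=snapshot('top')
pad(a);pad(b)
g=fit_caddy([a,b],[.476,-.227,1.7])
"
```

```text
pad [288.1 228.1] [  4   9  21  13 216] [ 0.5048 -0.219   0.042 ]
pad [285.1 207.1] [13 10 10 13 96] [ 0.5096 -0.2278  0.042 ]
  res 13 caddy [0.9 2.5]
  res 13 caddy_push [ 1.9 -2.1]
  res 13 caddy_axle [-0.6  1.2]
  res 13 caddy_free_pad [-0.9  0.6]
  res 13 caddy_nose [ 1.8 -1.7]
  res 13 jar_green [-1.4 -3.9]
  res 14 caddy [-4.5  1.7]
  res 14 caddy_push [ 1.  -1.8]
  res 14 caddy_axle [2.  0.5]
  res 14 caddy_free_pad [-1.3  1.2]
  res 14 caddy_nose [1.5 2.5]
  res 14 jar_green [-1.4 -1.7]
caddy [ 0.4787 -0.2251] yaw 98.9
```

```bash
python3 -c "
from h import *
go(.507,-.221,.2237,8.5)"
```

```text
GO [ 25.1 276.5  -5.8] [ 0.   0.  -0.3] t 7.225
```

Call:
{"name": "carry_out", "arguments": {"deltas": [[[1, 4, 46, -4, 0, 0, 0], [1, 9, 101, -4, 0, 0, 0], [1, 14, 156, -4, 0, 0, 0], [1, 19, 211, -4, 0, 0, 0], [1, 23, 256, -4, 0, 0, 0]]]}}

```text
time: 7.85
eef_pos: [0.5024, -0.2031, 0.2221]
eef_rot: [180.0, -0.0, 8.1]
force: [1.2, -0.2, -1.6]
finger_gap: 0.0427
finger_force: 38.2
```

Call:
{"name": "carry_out", "arguments": {"deltas": [[[1, 2, 20, 0, 0, 0, 0], [1, 2, 20, 0, 0, 0, 0], [1, 2, 20, 0, 0, 0, 0]]]}}

```text
time: 8.22
eef_pos: [0.5066, -0.2193, 0.222]
eef_rot: [-179.9, 0.0, 8.3]
force: [0.1, 0.0, -0.7]
finger_gap: 0.0427
finger_force: 38.2
```

```bash
python3 -c "
from h import *
a=snapshot('scene');b=snapshot('top')
im=np.vstack([a['image'][160:280,180:400],b['image'][150:270,190:410]])[:,:,::-1]
cv2.imwrite('pics/f.png',cv2.resize(im,None,fx=2.5,fy=2.5,interpolation=cv2.INTER_CUBIC))
print(fit_jar([a,b],'jar_red',.17,[.507,-.221]))
go(.507,-.221,.094,8.5)"
```

```text
jar_red [ 0.4962 -0.2267] [ 0.3  3.3 -0.8 -0.4 -0.7 -1.6  1.9  0.1]
[ 0.4962041  -0.22669897]
GO [ -0.2   1.7 128.4] [-0.  -0.  -0.2] t 8.425
```

View pics/f.png

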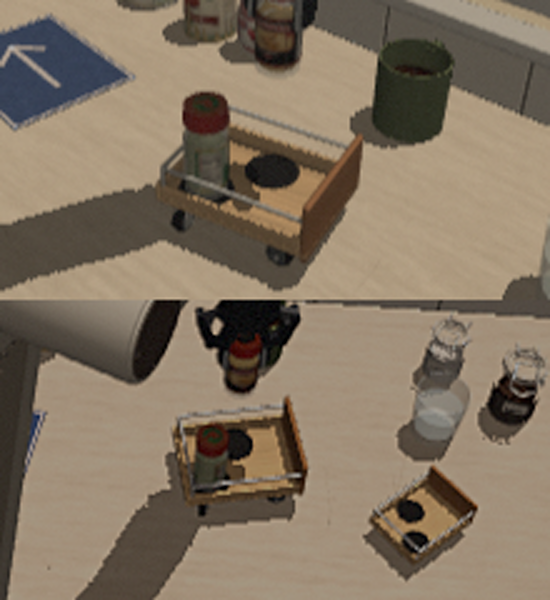

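Call:
{"name": "carry_out", "arguments": {"deltas": [[[1, 0, 1, 40, 0, 0, 0], [1, 0, 1, 80, 0, 0, 0], [1, 0, 1, 110, 0, 0, 0], [1, 0, 1, 126, 0, 0, 0], [1, 0, 1, 129, 0, 0, 0]]]}}

```text
time: 9.05
eef_pos: [0.5067, -0.2209, 0.0926]
eef_rot: [-180.0, 0.1, 8.2]
force: [-0.2, -0.1, -1.1]
finger_gap: 0.043
finger_force: 38.3
```

Call:
{"name": "carry_out", "arguments": {"deltas": [[[1, 0, 0, 2, 0, 0, 0], [1, 0, 0, 2, 0, 0, 0]]]}}

```text
time: 9.3
eef_pos: [0.5079, -0.2218, 0.0923]
eef_rot: [179.9, -0.1, 8.2]
force: [0.5, 0.8, -1.0]
finger_gap: 0.0429
finger_force: 38.3
```

Call:
{"name": "carry_out", "arguments": {"deltas": [[[1, 0, 0, 1.5, 0, 0, 0], [1, 0, 0, 3, 0, 0, 0], [1, 0, 0, 3, 0, 0, 0]]]}}

```text
time: 9.68
eef_pos: [0.509, -0.2225, 0.0915]
eef_rot: [179.8, -0.3, 8.2]
force: [-1.3, 0.5, 11.1]
finger_gap: 0.0424
finger_force: 37.9
```

Call:
{"name": "carry_out", "arguments": {"deltas": [[[1, 0, 0, -1.5, 0, 0, 0], [-0.5, 0, 0, -2, 0, 0, 0], [-1, 0, 0, -2, 0, 0, 0], [-1, 0, 0, -2, 0, 0, 0]]]}}

```text
time: 10.18
eef_pos: [0.5067, -0.2213, 0.0897]
eef_rot: [-180.0, 0.0, 8.2]
force: [-0.8, -0.1, -0.4]
finger_gap: 0.0858
finger_force: 0.0
```

```bash
python3 -c "
from h import *
s=get_state();print(s['finger_gap'],s['finger_force'],s['eef_pos'],s['force'])
a=snapshot('scene');b=snapshot('top')
im=np.vstack([a['image'][160:280,180:400],b['image'][150:270,190:410]])[:,:,::-1]
cv2.imwrite('pics/g.png',cv2.resize(im,None,fx=2.5,fy=2.5,interpolation=cv2.INTER_CUBIC))"
```

```text
0.0857527674079944 0.0 [ 0.50673522 -0.22134054  0.08971132] [-0.83625632 -0.14150782 -0.38424159]
```

View pics/g.png

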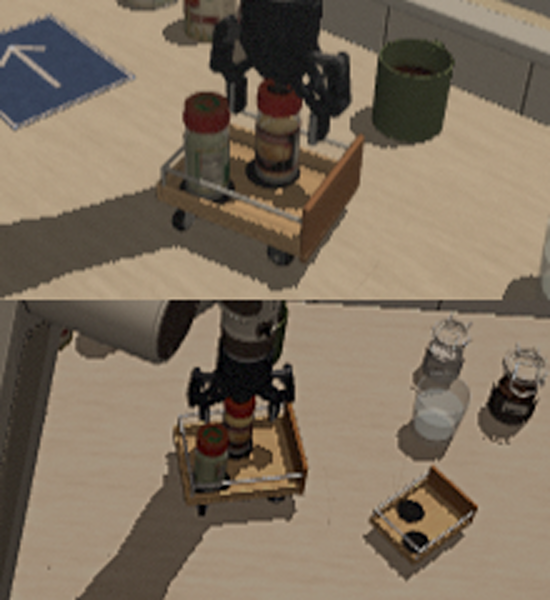

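Call:
{"name": "carry_out", "arguments": {"deltas": [[[-1, 0, 0, -40, 0, 0, 0], [-1, 0, 0, -95, 0, 0, 0], [-1, 0, 0, -150, 0, 0, 0], [-1, 0, 0, -150, 0, 0, 0]]]}}

```text
time: 10.78
eef_pos: [0.5098, -0.2227, 0.2456]
eef_rot: [179.7, -0.5, 8.2]
force: [0.6, 0.0, -0.3]
finger_gap: 0.0854
finger_force: 0.0
```

```bash
python3 -c "
from h import *
a=snapshot('scene');b=snapshot('top')
g=fit_caddy([a,b],[.478,-.226,1.7])
fit_jar([a,b],'jar_red',.042,[.507,-.221])
fit_jar([a,b],'jar_green',.042,[.437,-.19])
print('glass',at(b,(365,202),0))
go(.4955,-.351,.24,98)"
```

```text
res 19 caddy [-2.1 -0.5]
  res 19 caddy_push [-0.9 -3.2]
  res 19 caddy_axle [1.  2.3]
  res 19 caddy_free_pad [-4.9 -0.6]
  res 19 caddy_nose [ 1.2 -1.9]
  res 19 jar_green [ 0.5 -0.8]
  res 20 caddy [0.4 0.7]
  res 20 caddy_push [ 2.3 -1.4]
  res 20 caddy_axle [2.  0.2]
  res 20 caddy_nose [2.4 0.4]
  res 20 jar_green [-1.3  1.8]
caddy [ 0.4747 -0.2264] yaw 100.5
jar_red [ 0.5088 -0.2283] [ 1.5  3.2 -1.6 -1.7 -1.6  0.2  3.3 -0.2]
jar_green [ 0.4356 -0.1924] [-0.3 -2.4  0.2  1.6  3.6  1.5 -1.9 -2.5]
glass [ 0.59127695 -0.53069434  0.        ]
GO [-29.9 126.5   0.2] [  0.   -0.  -89.8] t 11.675
```

Call:
{"name": "carry_out", "arguments": {"deltas": [[[-1, -30, 127, 0, 0, 0, -91], [-1, -30, 127, 0, 0, 0, -91], [-1, -30, 127, 0, 0, 0, -91], [-1, -30, 127, 0, 0, 0, -91], [-1, -30, 127, 0, 0, 0, -91]]]}}

```text
time: 12.3
eef_pos: [0.4952, -0.352, 0.2399]
eef_rot: [-180.0, -0.0, 61.4]
force: [0.0, -0.3, 0.3]
finger_gap: 0.0854
finger_force: 0.0
```

```bash
python3 -c "
from h import *
go(.4955,-.354,.24,99)"
```

```text
GO [-1.6  1.2 -0.1] [ -0.   -0.  -37.6] t 12.3
```

Call:
{"name": "carry_out", "arguments": {"deltas": [[[-1, -2, 1, 0, 0, 0, -38], [-1, -2, 1, 0, 0, 0, -38], [-1, -2, 1, 0, 0, 0, -38], [-1, -2, 1, 0, 0, 0, -38]]]}}

```text
time: 12.8
eef_pos: [0.4954, -0.3537, 0.2401]
eef_rot: [180.0, -0.0, 99.3]
force: [0.5, 0.9, 0.8]
finger_gap: 0.0856
finger_force: 0.0
```

```bash
python3 -c "
from h import *
a=snapshot('scene');b=snapshot('top')
g=fit_caddy([a,b],[.478,-.226,1.7])
fit_mat(b)
im=np.vstack([a['image'][150:280,150:410],b['image'][150:280,130:390]])[:,:,::-1]
cv2.imwrite('pics/i.png',cv2.resize(im,None,fx=2.3,fy=2.3,interpolation=cv2.INTER_CUBIC))
go(.4955,-.354,.045,99)"
```

```text
res 21 caddy [ 0.2 -1. ]
  res 21 caddy_push [ 0.1 -2.1]
  res 21 caddy_axle [0.7 0.6]
  res 21 caddy_free_pad [-3.3  1. ]
  res 21 caddy_nose [ 2.8 -2.4]
  res 21 jar_green [-0.9 -3.1]
  res 22 caddy [-2.8 -0.7]
  res 22 caddy_push [-0.3  1.2]
  res 22 caddy_axle [ 1.5 -1.2]
  res 22 caddy_free_pad [1.3 0.7]
  res 22 caddy_nose [2.2 3.9]
  res 22 jar_green [0.2 3.4]
caddy [ 0.4766 -0.2251] yaw 97.4
mat rect 22 ((508.9375915527344, 233.63473510742188), (105.57186126708984, 160.31507873535156), 82.74069213867188)
GO [-3.000e-01  1.000e-01  1.951e+02] [-0. -0.  0.] t 13.5
```

View pics/i.png

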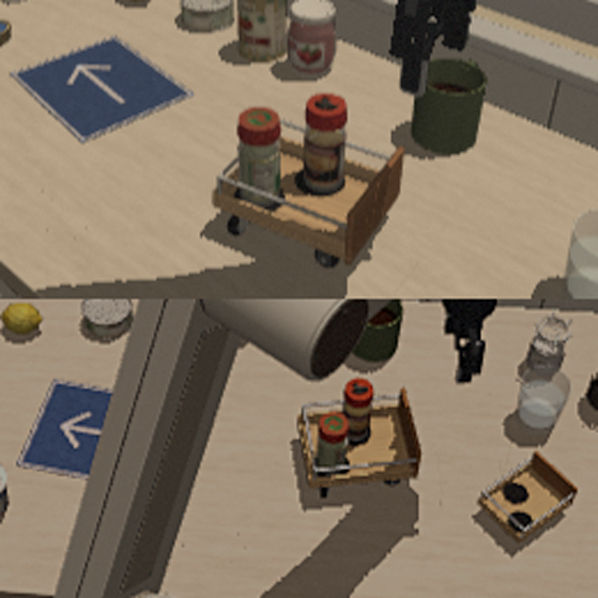

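```bash
cat >> h.py <<'E'
def mat2(s):
    im=cv2.cvtColor(s["image"],cv2.COLOR_RGB2HSV)
    m=((im[...,0]>100)&(im[...,0]<130)&(im[...,1]>110)).astype(np.uint8)
    m=cv2.morphologyEx(m,cv2.MORPH_CLOSE,np.ones((7,7)))
    e=proj(s,[.5,.182,0])[0]
    c=max([c for c in cv2.findContours(m,0,1)[0] if cv2.pointPolygonTest(c,tuple(map(float,e)),True)>-8],key=cv2.contourArea)[:,0]
    P=np.array([at(s,q,0)[:2] for q in c]);r=cv2.minAreaRect((P*1000).astype(np.float32));print("mat",r)
E
python3 -c "
from h import *
a=snapshot('scene')
mat2(a)
P=[at(a,q,.1)[:2] for q in((325.2,215.2),(300.9,238.3))];d=P[0]-P[1]
print(P,np.linalg.norm(d),np.degrees(np.arctan2(d[1],d[0]))+90)
"
```

```text
Traceback (most recent call last):
  File "h.py", line 78, in mat2
    c=max([c for c in cv2.findContours(m,0,1)[0] if cv2.pointPolygonTest(c,tuple(map(float,e)),True)>-8],key=cv2.contourArea)[:,0]
      ~~~^^^^^^^^^^^^^^^^^^^^^^^^^^^^^^^^^^^^^^^^^^^^^^^^^^^^^^^^^^^^^^^^^^^^^^^^^^^^^^^^^^^^^^^^^^^^^^^^^^^^^^^^^^^^^^^^^^^^
ValueError: max() iterable argument is empty
```

Call:
{"name": "carry_out", "arguments": {"deltas": [[[-1, 0, 0, 60, 0, 0, 0], [-1, 0, 0, 120, 0, 0, 0], [-1, 0, 0, 170, 0, 0, 0], [-1, 0, 0, 192, 0, 0, 0], [-1, 0, 0, 192, 0, 0, 0]]]}}

```text
time: 14.18
eef_pos: [0.4937, -0.3525, 0.0457]
eef_rot: [-179.8, -0.2, 99.1]
force: [0.0, 0.2, 0.9]
finger_gap: 0.0853
finger_force: 0.0
```

```bash
python3 - <<'E'
from h import *
a=snapshot('scene')
im=cv2.cvtColor(a["image"],cv2.COLOR_RGB2HSV);e=proj(a,[.48,.21,0])[0].astype(int);print(e,im[e[1],e[0]],im[e[1]+5,e[0]])
s=open('h.py').read().replace('(im[...,1]>110)).astype(np.uint8)\n    m=cv2.morphologyEx(m,cv2.MORPH_CLOSE,np.ones((7','(im[...,1]>80)).astype(np.uint8)\n    m=cv2.morphologyEx(m,cv2.MORPH_CLOSE,np.ones((7')
open('h.py','w').write(s)
E
python3 -c "
from h import *
a=snapshot('scene')
P=[at(a,q,.1)[:2] for q in((325.2,215.2),(300.9,238.3))];d=P[0]-P[1]
print(P,np.linalg.norm(d),np.degrees(np.arctan2(d[1],d[0]))+90)
mat2(a)
"
```

```text
[184 185] [109  91  90] [110  91  90]
[array([ 0.55063525, -0.29863273]), array([ 0.4409062 , -0.30779136])] 0.11011059825449727 94.77118327294501
mat ((499.292724609375, 186.45989990234375), (198.32574462890625, 161.40980529785156), 82.01791381835938)
```

```bash
cat >> h.py <<'E'
MAT=(.500,.185,np.radians(82))
def plan(pose,D=.011,n=3,step=.012,s0=0.,mat=MAT,pz=.045,ss=None):
    """rows (tool frame at call start) that push caddy from pose to mat; tool centre = axle-(.035+D)*heading"""
    ax=lambda p:np.array([p[0]-.05*np.cos(p[2]),p[1]-.05*np.sin(p[2])])
    A,B=ax(pose),ax(mat)
    def path(k,L,m=200):
        s=np.linspace(0,L,m);th=pose[2]+k[0]*s+k[1]*s*s/2
        x=A[0]+np.r_[0,np.cumsum((np.cos(th[1:])+np.cos(th[:-1]))/2*np.diff(s))];y=A[1]+np.r_[0,np.cumsum((np.sin(th[1:])+np.sin(th[:-1]))/2*np.diff(s))]
        return s,x,y,th
    def f(q):
        s,x,y,th=path(q[:2],q[2]);return [x[-1]-B[0],y[-1]-B[1],(th[-1]-mat[2])*.1]
    q=least_squares(f,[0,0,np.linalg.norm(B-A)],x_scale=[1,5,.1]).x
    s,x,y,th=path(q[:2],q[2]);print("k0 %.2f k1 %.2f L %.3f"%tuple(q),"end curv %.2f"%(q[0]+q[1]*q[2]))
    st=get_state();R=Rot.from_euler("xyz",st["eef_rot"],degrees=True)
    d=(st["eef_pos"][:2]-A);c=np.array([np.cos(pose[2]),np.sin(pose[2])])
    now=d@c+.035+D;print("tool along path s=%.1f mm, lateral %.1f mm, yaw err %.1f"%(now*1000,1000*(c[0]*d[1]-c[1]*d[0]),st["eef_rot"][2]-np.degrees(pose[2])))
    ss=ss or [now+step*(i+1) for i in range(5*n)];out=[]
    for v in ss:
        t=np.interp(v,s,th);h=np.array([np.cos(t),np.sin(t)])
        P=np.array([np.interp(v,s,x),np.interp(v,s,y)])+min(v,0)*c-(.035+D)*h
        out.append((P,np.degrees(t)))
    R0,p0=R,st["eef_pos"]
    for j in range(0,len(out),5):
        rows=[]
        for P,t in out[j:j+5]:
            Rt=Rot.from_euler("xyz",[180,0,t],degrees=True)
            dd=R0.inv().apply(np.r_[P,pz]-p0)*1000;r=(R0.inv()*Rt).as_rotvec(degrees=True)
            rows.append([-1,*[round(float(v),1) for v in dd],0,0,round(float(r[2]),1)])
        print([rows]);P,t=out[min(j+4,len(out)-1)];p0=np.r_[P,pz];R0=Rot.from_euler("xyz",[180,0,t],degrees=True)
E
python3 -c "
from h import *
plan([.477,-.2255,np.radians(97.5)],n=2)"
```

```text
k0 -0.93 k1 1.33 L 0.412 end curv -0.38
tool along path s=-34.0 mm, lateral -2.1 mm, yaw err 1.6
[[[-1, 12.1, -1.7, 4.0, 0, 0, 1.6], [-1, 24.1, -1.4, 4.0, 0, 0, 1.6], [-1, 36.0, -1.2, 4.0, 0, 0, 1.7], [-1, 48.1, -1.3, 4.0, 0, 0, 2.3], [-1, 60.1, -1.2, 4.0, 0, 0, 2.9]]]
[[[-1, 12.0, -0.4, -0.0, 0, 0, 0.6], [-1, 24.0, -0.7, -0.0, 0, 0, 1.2], [-1, 36.0, -0.9, -0.0, 0, 0, 1.8], [-1, 48.0, -0.9, -0.0, 0, 0, 2.4], [-1, 60.0, -0.8, -0.0, 0, 0, 2.9]]]
```

Call:
{"name": "carry_out", "arguments": {"deltas": [[[-1, 12, -2, 4, 0, 0, 1.6], [-1, 24, -1.5, 4, 0, 0, 1.6], [-1, 34, -1.2, 4, 0, 0, 1.6], [-1, 44, -1.2, 4, 0, 0, 2.0], [-1, 54, -1.2, 4, 0, 0, 2.5]]]}}

```text
time: 14.9
eef_pos: [0.4858, -0.3002, 0.0445]
eef_rot: [180.0, 0.0, 96.5]
force: [0.5, -2.8, -0.1]
finger_gap: 0.0854
finger_force: 0.0
```

```bash
python3 -c "
from h import *
a=snapshot('scene');b=snapshot('top')
g=fit_caddy([a,b],[.475,-.205,1.67])
report(a,['castor_left_hub','castor_right_hub'])
print(get_state()['force'])
im=np.vstack([a['image'][150:280,150:410],b['image'][150:280,130:390]])[:,:,::-1]
cv2.imwrite('pics/j.png',cv2.resize(im,None,fx=2.3,fy=2.3,interpolation=cv2.INTER_CUBIC))
plan(g,n=2)"
```

```text
res 26 caddy [ 0.4 -1.7]
  res 26 caddy_push [-1.  -0.2]
  res 26 caddy_axle [-0.8  2. ]
  res 26 caddy_free_pad [-4.6 -1.7]
  res 26 caddy_nose [ 1.1 -0.8]
  res 26 jar_green [-1.9 -0.6]
  res 27 caddy [ 0.7 -1.5]
  res 27 caddy_push [-1.9  0.1]
  res 27 caddy_axle [ 2.  -1.9]
  res 27 caddy_free_pad [23.9 -3.3]
  res 27 caddy_nose [1.7 1.2]
  res 27 jar_green [14.7  8.5]
caddy [ 0.4759 -0.2031] yaw 96.2
castor_left_hub [([250, 243], 0.6, [0.418, -0.164])]
castor_right_hub []
[-0.53466666  0.21577448  0.8179282 ]
k0 -0.86 k1 1.14 L 0.389 end curv -0.41
tool along path s=-2.0 mm, lateral 0.7 mm, yaw err 0.4
[[[-1, 12.0, 0.4, -0.9, 0, 0, 0.9], [-1, 24.0, 0.2, -0.9, 0, 0, 1.5], [-1, 36.0, 0.1, -0.9, 0, 0, 2.0], [-1, 48.0, 0.2, -0.9, 0, 0, 2.6], [-1, 60.0, 0.3, -0.9, 0, 0, 3.1]]]
[[[-1, 12.0, -0.4, -0.0, 0, 0, 0.5], [-1, 24.0, -0.6, -0.0, 0, 0, 1.1], [-1, 36.0, -0.8, -0.0, 0, 0, 1.6], [-1, 48.0, -0.8, -0.0, 0, 0, 2.1], [-1, 60.0, -0.7, -0.0, 0, 0, 2.6]]]
```

View pics/j.png

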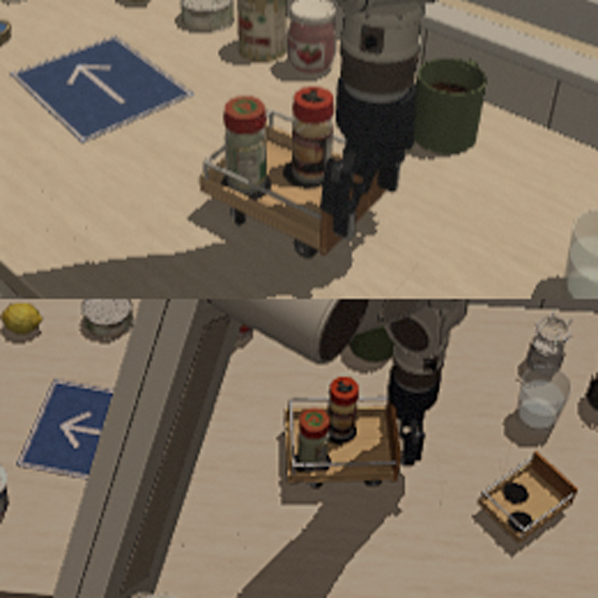

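Call:
{"name": "carry_out", "arguments": {"deltas": [[[-1, 10, 0.4, -1, 0, 0, 0.9], [-1, 22, 0.2, -1, 0, 0, 1.5], [-1, 34, 0.1, -1, 0, 0, 2.0], [-1, 46, 0.2, -1, 0, 0, 2.6], [-1, 58, 0.3, -1, 0, 0, 3.1]]]}}

```text
time: 16.32
eef_pos: [0.4793, -0.2419, 0.0452]
eef_rot: [180.0, 0.0, 93.4]
force: [0.7, -1.9, -0.1]
finger_gap: 0.0856
finger_force: 0.0
```

Call:
{"name": "carry_out", "arguments": {"deltas": [[[-1, 12, -0.4, 0, 0, 0, 0.5], [-1, 24, -0.6, 0, 0, 0, 1.1], [-1, 36, -0.8, 0, 0, 0, 1.6], [-1, 46, -0.8, 0, 0, 0, 2.1], [-1, 54, -0.7, 0, 0, 0, 2.5]]]}}

```text
time: 16.95
eef_pos: [0.4752, -0.1883, 0.045]
eef_rot: [-180.0, -0.0, 90.9]
force: [-0.7, -1.6, 0.1]
finger_gap: 0.0847
finger_force: 0.0
```

```bash
python3 -c "
from h import *
a=snapshot('scene');b=snapshot('top')
st=get_state();print(st['eef_pos'],st['eef_rot'],st['force'])
t=np.radians(st['eef_rot'][2]);h=np.array([np.cos(t),np.sin(t)]);g0=np.r_[st['eef_pos'][:2]+h*.096,t];print('pred by tool',g0)
g=fit_caddy([a,b],g0)
for n in('castor_left_hub','castor_right_hub'):
  for s in(a,b):
    for r in place_of(n,s)[:2]:
      w=at(s,r['pixel'],.014)[:2]-g0[:2];print(n,s['shot'],round(r['conf'],2),(1000*np.array([w@h,h[0]*w[1]-h[1]*w[0]])).round())
fit_jar([a,b],'jar_red',.042,cp(g0,[0,-.03,0])[0,:2])
fit_jar([a,b],'jar_green',.042,cp(g0,[.045,.03,0])[0,:2])
plan(g0,n=2)"
```

```text
[ 0.47509452 -0.18789266  0.04494636] [-1.79961701e+02 -5.10925026e-02  9.10155753e+01] [ 1.03433683 -0.34921731  0.64237622]
pred by tool [ 0.47339299 -0.09190774  1.58852146]
  res 28 caddy [0.2 0.1]
  res 28 caddy_push [-0.8 -0.1]
  res 28 caddy_axle [-1.3  0.1]
  res 28 caddy_free_pad [-3.8 -0.7]
  res 28 caddy_nose [ 0.3 -1.6]
  res 28 jar_green [ 1.2 -1.3]
  res 29 caddy [-1.5 -0.4]
  res 29 caddy_push [0.8 0.6]
  res 29 caddy_axle [ 0.8 -2.5]
  res 29 caddy_free_pad [-0.  -1.9]
  res 29 caddy_nose [3.  3.3]
  res 29 jar_green [2.8 1.8]
caddy [ 0.4736 -0.0925] yaw 89.6
jar_red [ 0.5103 -0.094 ] [ 0.5 -0.3  0.2  4.2 -1.  -0.2 -0.3  0.4]
jar_green [ 0.4446 -0.0492] [-2.6 -0.6  0.5  1.9  1.8 -0.1 -0.8 -1.9]
k0 -0.71 k1 1.02 L 0.278 end curv -0.42
tool along path s=-1.1 mm, lateral -0.3 mm, yaw err -0.1
[[[-1, 12.0, -0.6, 0.1, 0, 0, 0.4], [-1, 24.0, -0.9, 0.1, 0, 0, 0.9], [-1, 36.0, -1.0, 0.1, 0, 0, 1.3], [-1, 48.0, -1.1, 0.1, 0, 0, 1.8], [-1, 60.0, -1.0, 0.1, 0, 0, 2.2]]]
[[[-1, 12.0, -0.3, -0.0, 0, 0, 0.4], [-1, 24.0, -0.5, -0.0, 0, 0, 0.9], [-1, 36.0, -0.6, -0.0, 0, 0, 1.3], [-1, 48.0, -0.6, -0.0, 0, 0, 1.7], [-1, 60.0, -0.6, -0.0, 0, 0, 2.1]]]
```

Call:
{"name": "carry_out", "arguments": {"deltas": [[[-1, 10, -0.5, 0, 0, 0, 0.4], [-1, 22, -0.9, 0, 0, 0, 0.9], [-1, 34, -1.0, 0, 0, 0, 1.3], [-1, 46, -1.1, 0, 0, 0, 1.8], [-1, 58, -1.0, 0, 0, 0, 2.2]]]}}

```text
time: 18.68
eef_pos: [0.4733, -0.13, 0.0451]
eef_rot: [-180.0, 0.0, 88.8]
force: [1.0, -1.1, 0.9]
finger_gap: 0.0855
finger_force: 0.0
```

Call:
{"name": "carry_out", "arguments": {"deltas": [[[-1, 12, -0.3, 0, 0, 0, 0.4], [-1, 24, -0.5, 0, 0, 0, 0.9], [-1, 36, -0.6, 0, 0, 0, 1.3], [-1, 46, -0.6, 0, 0, 0, 1.7], [-1, 54, -0.6, 0, 0, 0, 2.0]]]}}

```text
time: 19.3
eef_pos: [0.4739, -0.0764, 0.045]
eef_rot: [-180.0, -0.0, 86.8]
force: [-1.2, -0.8, -0.1]
finger_gap: 0.0852
finger_force: 0.0
```

```bash
cat > m.py <<'E'
from h import *
a=snapshot('scene');b=snapshot('top')
st=get_state();print(st['eef_pos'],st['eef_rot'],st['force'])
t=np.radians(st['eef_rot'][2]);h=np.array([np.cos(t),np.sin(t)]);g0=np.r_[st['eef_pos'][:2]+h*.096,t];print('pred by tool',g0)
g=fit_caddy([a,b],g0)
for n in('castor_left_hub','castor_right_hub'):
  for s in(a,b):
    for r in place_of(n,s)[:2]:
      w=at(s,r['pixel'],.014)[:2]-g0[:2];print(n,s['shot'],round(r['conf'],2),(1000*np.array([w@h,h[0]*w[1]-h[1]*w[0]])).round())
save(a,'k.png',(130,130,330,260),4)
plan(g0,n=2)
E
python3 m.py
```

```text
[ 0.47395732 -0.07605324  0.04501037] [-1.79987495e+02 -3.81884014e-02  8.68166225e+01] [0.7305138  0.75040996 0.59401394]
pred by tool [0.47928838 0.01979863 1.51523591]
  res 30 caddy [1.2 0.8]
  res 30 caddy_push [-1.6 -0.8]
  res 30 caddy_axle [-0.5  0.8]
  res 30 caddy_free_pad [-2.3  0.8]
  res 30 caddy_nose [0.4 0.1]
  res 30 jar_green [-0.8 -1. ]
  res 31 caddy [-2.   2.2]
  res 31 caddy_push [ 1.2 -1.2]
  res 31 caddy_axle [ 0.5 -5.6]
  res 31 caddy_free_pad [ 0.2 -0.7]
  res 31 jar_green [ 2.4 -1.3]
caddy [0.4808 0.019 ] yaw 88.2
castor_left_hub 30 0.15 [ 28. -58.]
k0 -0.57 k1 0.82 L 0.166 end curv -0.44
tool along path s=-1.0 mm, lateral -0.1 mm, yaw err -0.1
[[[-1, 12.0, -0.4, 0.1, 0, 0, 0.3], [-1, 24.0, -0.6, 0.1, 0, 0, 0.7], [-1, 36.0, -0.7, 0.1, 0, 0, 1.1], [-1, 48.0, -0.7, 0.1, 0, 0, 1.4], [-1, 60.0, -0.7, 0.1, 0, 0, 1.8]]]
[[[-1, 12.0, -0.2, -0.0, 0, 0, 0.4], [-1, 24.0, -0.4, -0.0, 0, 0, 0.7], [-1, 36.0, -0.5, -0.0, 0, 0, 1.1], [-1, 48.0, -0.5, -0.0, 0, 0, 1.4], [-1, 60.0, -0.5, -0.0, 0, 0, 1.7]]]
```

Call:
{"name": "carry_out", "arguments": {"deltas": [[[-1, 10, -0.4, 0, 0, 0, 0.3], [-1, 22, -0.6, 0, 0, 0, 0.7], [-1, 34, -0.7, 0, 0, 0, 1.1], [-1, 46, -0.7, 0, 0, 0, 1.4], [-1, 58, -0.7, 0, 0, 0, 1.8]]]}}

```text
time: 20.82
eef_pos: [0.4766, -0.018, 0.0451]
eef_rot: [180.0, -0.0, 85.0]
force: [0.7, -0.6, -0.3]
finger_gap: 0.0855
finger_force: 0.0
```

Call:
{"name": "carry_out", "arguments": {"deltas": [[[-1, 12, -0.2, 0, 0, 0, 0.4], [-1, 24, -0.4, 0, 0, 0, 0.7], [-1, 36, -0.5, 0, 0, 0, 1.1], [-1, 46, -0.5, 0, 0, 0, 1.4], [-1, 53, -0.5, 0, 0, 0, 1.6]]]}}

```text
time: 21.45
eef_pos: [0.4807, 0.0344, 0.0451]
eef_rot: [-180.0, 0.0, 83.4]
force: [-0.6, -0.2, 0.1]
finger_gap: 0.085
finger_force: 0.0
```

```bash
sed -i 's/plan(g0,n=2)/plan(g0,n=2,step=.01)/' m.py; python3 m.py
```

```text
[0.48083376 0.034584   0.04507417] [-1.79999632e+02 -3.25868568e-02  8.34110014e+01] [ 0.64931162 -0.20966614 -0.20870717]
pred by tool [0.49184941 0.1299499  1.45579661]
  res 32 caddy [-3.5  1.4]
  res 32 caddy_push [-0.4 -1.2]
  res 32 caddy_axle [1.1 1.5]
  res 32 caddy_free_pad [-1.6 -1.5]
  res 32 caddy_nose [ 0.4 -1. ]
  res 32 jar_green [ 0.3 -3.3]
  res 33 caddy [-0.9 -2.7]
  res 33 caddy_push [0.4 1.1]
  res 33 caddy_axle [ 1.2 -3.5]
  res 33 caddy_free_pad [0.1 0.8]
  res 33 caddy_nose [1.9 1.6]
caddy [0.4953 0.1335] yaw 80.7
castor_left_hub 32 0.47 [ 31. -51.]
k0 -0.18 k1 -9.50 L 0.056 end curv -0.71
tool along path s=-0.9 mm, lateral -0.0 mm, yaw err -0.1
[[[-1, 10.0, -0.1, 0.1, 0, 0, 0.1], [-1, 20.0, -0.2, 0.1, 0, 0, 0.2], [-1, 30.0, -0.3, 0.1, 0, 0, 0.5], [-1, 40.0, -0.5, 0.1, 0, 0, 0.8], [-1, 50.0, -0.6, 0.1, 0, 0, 1.1]]]
[[[-1, 6.5, -0.2, -0.0, 0, 0, 0.3], [-1, 6.5, -0.2, -0.0, 0, 0, 0.3], [-1, 6.5, -0.2, -0.0, 0, 0, 0.3], [-1, 6.5, -0.2, -0.0, 0, 0, 0.3], [-1, 6.5, -0.2, -0.0, 0, 0, 0.3]]]
```

Call:
{"name": "carry_out", "arguments": {"deltas": [[[-1, 10, -0.1, 0, 0, 0, 0.1], [-1, 21, -0.2, 0, 0, 0, 0.2], [-1, 32, -0.3, 0, 0, 0, 0.5], [-1, 41, -0.5, 0, 0, 0, 0.8], [-1, 47, -0.6, 0, 0, 0, 1.0]]]}}

```text
time: 22.98
eef_pos: [0.4857, 0.0813, 0.0451]
eef_rot: [180.0, -0.0, 82.4]
force: [0.5, -0.5, 0.7]
finger_gap: 0.0853
finger_force: 0.0
```

Call:
{"name": "carry_out", "arguments": {"deltas": [[[-1, 2, 0, 0, 0, 0, 0], [-1, 3, 0, 0, 0, 0, 0], [-1, 3, 0, 0, 0, 0, 0], [-1, -15, 0, 0, 0, 0, 0], [-1, -40, 0, 0, 0, 0, 0]]]}}

```text
time: 23.6
eef_pos: [0.48, 0.0398, 0.0451]
eef_rot: [-180.0, 0.0, 82.4]
force: [0.4, 0.3, -0.6]
finger_gap: 0.0853
finger_force: 0.0
```

Call:
{"name": "carry_out", "arguments": {"deltas": [[[-1, -45, 0, -60, 0, 0, 0], [-1, -75, 0, -120, 0, 0, 0], [-1, -105, 0, -150, 0, 0, 0], [-1, -105, 0, -150, 0, 0, 0]]]}}

```text
time: 24.1
eef_pos: [0.4682, -0.0667, 0.1992]
eef_rot: [179.5, 0.0, 82.1]
force: [0.2, 0.5, -0.6]
finger_gap: 0.0853
finger_force: 0.0
```

```bash
python3 -c "
from h import *
a=snapshot('scene');b=snapshot('top');g0=[.5,.185,np.radians(82)]
fit_caddy([a,b],g0);fit_caddy([a],g0);fit_caddy([b],g0)
fit_jar([a,b],'jar_red',.042,cp(g0,[0,-.03,0])[0,:2])
fit_jar([a,b],'jar_green',.042,cp(g0,[.045,.03,0])[0,:2])
for s in(a,b):print(proj(s,cp(g0,[[x,y,0] for x,y in((.11,.09),(.11,-.09),(-.11,-.09),(-.11,.09))])).round().tolist())
A=cv2.resize(a['image'][130:230,130:270],(798,570),interpolation=cv2.INTER_CUBIC)
B=cv2.resize(b['image'][160:260,110:250],(798,570),interpolation=cv2.INTER_CUBIC)
cv2.imwrite('pics/z.png',cv2.resize(np.hstack([A,B])[:,:,::-1],(800,286)))
cv2.imwrite('pics/z.png',cv2.resize(np.vstack([A,B])[:,:,::-1],(420,600)))"
```

```text
res 34 caddy [0.3 3.1]
  res 34 caddy_push [-1.1 -2.7]
  res 34 caddy_axle [0.7 1.1]
  res 34 caddy_free_pad [-3.8 -0.6]
  res 34 caddy_nose [ 1.3 -0.8]
  res 34 jar_green [-2.7 -0.3]
  res 35 caddy [-3.  -0.7]
  res 35 caddy_push [ 0.4 -0.8]
  res 35 caddy_axle [ 2.9 -0.4]
  res 35 caddy_free_pad [1.9 0.4]
caddy [0.4947 0.176 ] yaw 82.5
  res 34 caddy [0.9 3.2]
  res 34 caddy_push [-0.3 -2.6]
  res 34 caddy_axle [1.4 1.3]
  res 34 caddy_free_pad [-3.2 -0.5]
  res 34 caddy_nose [ 1.8 -0.6]
  res 34 jar_green [-2.1 -0.1]
caddy [0.4953 0.1736] yaw 82.7
  res 35 caddy [-3.9 -0.4]
  res 35 caddy_push [-0.6 -0.4]
  res 35 caddy_axle [1.9 0. ]
  res 35 caddy_free_pad [0.9 0.8]
caddy [0.4928 0.1792] yaw 82.1
jar_red [0.536  0.1674] [  1.7   0.7  -1.5   1.  -10.3 -15.8   0.7   0.4]
jar_green [0.4841 0.2229] [ 0.1 -4.6 -0.1  1.6]
[[154.0, 182.0], [200.0, 165.0], [235.0, 191.0], [186.0, 212.0]]
[[137.0, 222.0], [153.0, 185.0], [208.0, 195.0], [195.0, 233.0]]
```

View pics/z.png

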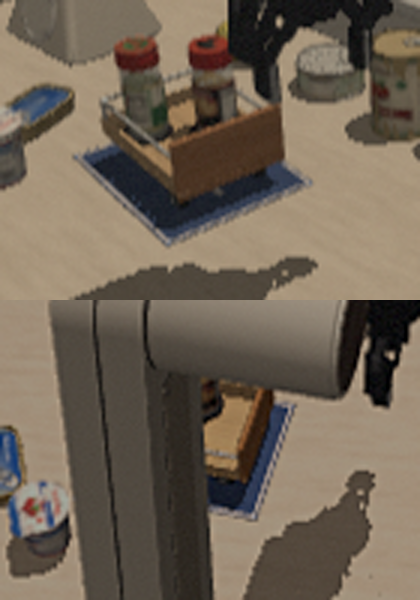

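```bash
python3 -c "
from plant import *
print(job_done())"
```

```text
the job is handed in; nothing more can be done
None
```

The job is handed in: the dark-labelled jar stands on its pad, and by the last camera fit the caddy is parked about 8 mm short of the mat's middle, within about 1° of square. Both jars are upright and the gripper is clear. I never saw the castors clearly, so I take them as trailing from the 0.4 m forward push.

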